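Sleeve the tap valve and show it to the inspection camera

TASK

Leaving the brass tap valve standing in its wooden holder, slide the tall steel sleeve (not the flat ring) over the spindle and down until it sits fully on the valve's shoulder. Then lift the valve with its sleeve out of the holder and hold it still and upright in front of the little camera, the mouth of its side port facing straight into the lens, centred on the lens and 12 cm from it. Finish while holding it there in the gripper, and leave the other things on the worktop where they are.

Things in the scene. Friction and masses are not known exactly. Their poses are not given: they have to be found in the camera images.
- holder: Fixed light-wood block 80 x 80 x 30 mm, lying flat, with a round vertical socket (38 mm wide, 24 mm deep, open at the top) in its middle. Origin: centre of its underside, on the worktop.
- valve: Loose brass tap valve, 108 mm tall, 0.2 to 0.4 kg, upright in the holder, heading varies. Origin: centre of its underside, 10 mm above the worktop at the start; z up its axis. Plug 34 mm diameter (z 0 to 20 mm, in the socket); collar 46 mm diameter (z 20 to 50, rests on the block), its flat top is the shoulder; above it the upright spindle. A side port sticks out along +x.
- flats (a point): Middle of the gripping flats at the spindle's top, 92 mm above the valve's origin, on its axis (axes as the valve's). The steel spindle is round, 16 mm diameter, from z 50 to 78 mm; from z 78 to 105 mm two flats, 10.4 mm apart, face the valve's +y and -y (12 mm wide along x); tapered tip to z 108 mm.
- port (a point): Centre of the mouth of the valve's round side port (16 mm diameter, level): at x 34 mm, y 0, z 35 mm in the valve's frame; its x axis points out of the port.
- shoulder (a point): Centre of the valve's shoulder (where the sleeve's underside must sit): 50 mm above the valve's origin, on its axis.
- sleeve: Loose tall plain steel sleeve (tube): 32 mm outside diameter, 19.5 mm bore, 26 mm tall, about 60 g, standing on end on the worktop; either end may go first. Origin: centre of its underside; z is its axis, up.
- flat_ring: Loose flat steel ring, 40 mm outside diameter, 26 mm bore, only 10 mm tall, lying on the worktop: not wanted, leave it alone. The sleeve and this ring may swap places. Origin: centre of its underside.
- camera: Fixed small black inspection camera on a round table stand in front of the sink, which the arm may hide from view at its start pose (base 80 mm in diameter, total height 184 mm; camera body 36 x 62 x 42 mm). Origin: centre of the base's underside, on the worktop; the lens looks level along its +x.
- lens (a point): Centre of the front of the camera's lens barrel (32 mm in diameter): 160 mm above the worktop, 45 mm from the stand's axis along the camera's +x. Its x axis is the viewing direction, z is up. The port's mouth must be at x = 120 mm, y = 0, z = 0 in this frame, the port's axis pointing along -x.
- keys: Bystander: bunch of keys, 101 x 122 x 8 mm, lying behind the work. Origin: centre of its underside.
- match_box: Bystander: match box, 28 x 96 x 47 mm, behind the work. Origin: centre of its underside.
- tape_roll: Bystander: roll of tape, 104 mm in diameter, 25 mm high, at the left. Origin: centre of its underside.
- mug: Bystander: white mug, 84 x 122 x 106 mm, at the left. Origin: centre of its underside.
- salt: Bystander: salt shaker, 44 mm in diameter, 90 mm tall, behind the work. Origin: centre of its underside.
- lemon: Bystander: lemon, 83 x 58 x 58 mm, behind the work. Origin: centre of its underside.
Not all that is in view belongs to the job. Leave any blue look-alike of the valve alone.

How it is judged:
By the outcome, as a careful person would: the job done as asked, in the order asked, and still so for the second after the job is handed in, while the arm keeps its last pose, push and grip.
It also fails if it takes over 59 s, if anything falls off the work surface, if the arm or the gripper's body presses on something with over 40 N, if the wrist force passes 120 N, or if a joint passes its speed limit or range.

ROBOT

A 6-joint arm with a two-finger parallel gripper is mounted at the origin on a cart in front of the work surface, level with it; the furniture and walls round the work are solid. World frame = base frame: x ahead of the robot, y to its left, z up, the work surface at z = 0. Lengths are in m, angles in degrees, forces in N, time in s.
With the tool pointing down it reaches from about 0.325 to 0.9 m from the base axis. Payload 6.1 kg.
Tool frame: the origin (TCP) lies on the mounting face of the last link; the fingertips stand 173 mm ahead of it and the grasp point (between the pads) lies 155 mm ahead of it; z points along the fingers, y is the line along which they close (so a half turn about z gives the same grasp; the last joint's range is limited). The gripper opens to 85 mm and grips with 20 to 120 N. Pads are 22 mm wide; open, the fingers measure 114 mm over their backs; the gripper's body (76 mm by 85 mm) begins 54 mm behind the grasp point. The pads swing forward as they close: fully open they stand 13 mm farther back than shut.
Start: joints at [68.463, 12.628, 87.462, -0, 79.91, -7.225], TCP at [0.155, 0.606, 0.405] pointing down, gripper open.
Joint ranges: [-170.65, 170.65], [-52.31, 119.04], [5.05, 147.46], [-71.25, 251.25], [11.57, 151.72], [-153.62, 153.62]. Speed limits (degrees/s): [147.25, 147.25, 172.46, 180, 180, 180].

INTERFACE

Orientations are given as [roll, pitch, yaw] about the fixed x, y, z axes, in that order (R = Rz(yaw) Ry(pitch) Rx(roll)).
In Python, from station import arm gives the robot as it stands.
- The arm moves only by the tool jog_arm, never from a script. Its arguments are lists of equal length, an entry for each row: "dp": the shift along the tool's x, y, z in units of 40 mm (1.0 is 40 mm), a list of three; "delta_rot": the turn, a rotation vector about the tool's x, y, z in units of 8 degrees (1.0 is 8 degrees), a list of three; "jaw": the finger opening in mm, from 0 to 85.4. A call has exactly 8 rows; each row shifts and turns the commanded pose from where the row before left it, along the tool's axes as they then stand; what a row does not reach is not made up. A row lasts 1/10 s, in which the tool goes at most 50 mm and 8.59 degrees, less where a joint would pass 70% of its speed; a pose out of reach is approached as far as the arm can. A call is refused whole if a number of a shift passes 1 or a number of a turn 1, either way. A call with a gripper value outside its range is refused whole. The fingers move at their own pace and stop on an object; the grip force is fixed at half the most. Time passes only in rows, so rows that do not move let the fingers close, or fill a call up. It gives the time, the measured TCP pose, the force, the opening and the grip force at its end, in the units of the state.
- arm.get_state(): the state, without advancing time (a new reading comes with each control period).
- arm.camera(name): name is "scene" or "side" or "wrist"; returns the picture (384x512x3 uint8, blue, green, red); there is no depth.
- arm.calibration(name): a dict with "fovy" (degrees; the focal length in pixels is half the picture's height over the tangent of half this angle, whatever the lens; pixels are square), "cx", "cy" (the principal point, pixels), "k1" (the pictures are not rectified: a ray, as slopes to the right and down, at radius r is drawn at 1 + k1 r^2 times it, then the intrinsics apply), "T" (4x4, takes a point from camera to world coordinates). Camera axes: x right, y down, z forward; pixel columns grow to the right and rows downward; lengths in m; the calibration is good to about 2 mm. A picture is of the moment at which its call begins: read the wrist's pose just before it. calibration takes no time and is no camera call; for the wrist camera it gives the pose at the moment of the call.
- arm.finish_job(): hands the job in; it is judged then, once.
The state is a dict: "time_s": time; "joint_pos": joint angles; "qd": joint speeds; "effort": joint torques, N m; "tool_pos": TCP position; "orientation": TCP orientation; "wrist_force": force on the tool from outside, world axes, zero at the start; "moment": the same for the moment, N m; "opening": finger opening in m; "grasp_force": force on a finger pad.
Only numpy, scipy, OpenCV 4.12 (cv2) and the standard library are available. Lean on these libraries where they do the work, as an engineer would, in place of code of your own. Each camera call takes 0.05 s, during which the arm holds its last target. There are 200 camera calls.

## Working session

There is one attempt and no reset: what is moved stays moved. The work goes in short steps, Python scripts to look and compute and a tool call to move; the robot and the scene stay as the last step left them, time stands still between calls to the robot, and variables do not carry over. Pictures are saved under pics/ and viewed, at most 10 in all, crops included, and the job is handed in when it is done.

Besides the shell and the picture viewer there is one more tool, called as name(argument=value, ...) on one line, values as JSON. jog_arm: Moves the arm, as the interface text tells. Its arguments: {"type":"object","properties":{"dp":{"type":"array"},"delta_rot":{"type":"array"},"jaw":{"type":"array"}},"required":["dp","delta_rot","jaw"]}

```bash
ls; mkdir -p pics; cat > h.py <<'E'
import numpy as np, cv2
from station import arm
from scipy.spatial.transform import Rotation as R
def K(c):
    f=192/np.tan(np.radians(c["fovy"]/2)); return f
def ray(c,u,v):
    f=K(c); d=np.array([(u-c["cx"])/f,(v-c["cy"])/f]); s=d.copy()
    for _ in range(30): s=d/(1+c["k1"]*(s@s))
    T=np.array(c["T"]); w=T[:3,:3]@np.array([s[0],s[1],1]); return T[:3,3],w/np.linalg.norm(w)
def atz(c,u,v,z):
    o,d=ray(c,u,v); return o+d*(z-o[2])/d[2]
def proj(c,p):
    T=np.array(c["T"]); q=T[:3,:3].T@(np.asarray(p)-T[:3,3]); s=q[:2]/q[2]; s=s*(1+c["k1"]*(s@s)); return s*K(c)+[c["cx"],c["cy"]]
def tri(*rs):
    A=0;b=0
    for o,d in rs:
        P=np.eye(3)-np.outer(d,d);A=A+P;b=b+P@o
    return np.linalg.solve(A,b)
E
python3 - <<'E'
from h import *
s=arm.get_state();print(s)
ims=[arm.camera(n) for n in("scene","side","wrist")]
for n,i in zip(("scene","side","wrist"),ims):
    cv2.imwrite(f"pics/{n}0.png",i); c=arm.calibration(n);print(n,c["fovy"],c["cx"],c["cy"],c["k1"],np.round(c["T"],4).tolist())
cv2.imwrite("pics/all0.png",cv2.resize(np.hstack(ims[:2]),(800,300)))
E
```

```text
pics
{'time_s': 0.0, 'joint_pos': array([ 6.84627096e+01,  1.26765681e+01,  8.75261411e+01, -8.02372707e-04,
        7.99105903e+01, -7.22304670e+00]), 'qd': array([ 0.03101959, -0.03583011,  0.02183724,  0.10902693, -0.00839651,
        0.019901  ]), 'effort': array([-9.38842350e-04, -4.96917343e+01, -3.89384973e+01, -4.33138666e-04,
        1.16207352e-02,  6.97067236e-06]), 'tool_pos': array([0.1544098 , 0.60534585, 0.40358109]), 'orientation': array([-1.79887500e+02, -1.34619783e-02,  1.65685884e+02]), 'wrist_force': array([ 0.65540631,  0.06988457, -0.2836772 ]), 'moment': array([ 0.05190522, -0.01436582, -0.03161435]), 'grasp_force': 0.0, 'opening': 0.08519227206742899}
scene 43.12972893392999 251.0911891642587 195.19326520523657 -0.09237369986793544 [[-0.7681, -0.4109, 0.4911, -0.2551], [-0.6402, 0.5072, -0.5769, 1.0519], [-0.0121, -0.7575, -0.6527, 1.1875], [0.0, 0.0, 0.0, 1.0]]
side 45.81843462806285 253.0725689154268 195.2497125038027 -0.0732749200316861 [[-0.9422, -0.2088, 0.2621, 0.1753], [-0.335, 0.568, -0.7518, 1.2502], [0.0081, -0.7961, -0.6051, 1.053], [0.0, 0.0, 0.0, 1.0]]
wrist 64.31442028818226 251.13628775546627 188.1985010181374 -0.040328030388082144 [[0.2465, 0.9154, 0.3181, 0.0726], [0.9691, -0.232, -0.0834, 0.6265], [-0.0026, 0.3288, -0.9444, 0.3739], [0.0, 0.0, 0.0, 1.0]]
```

View pics/all0.png

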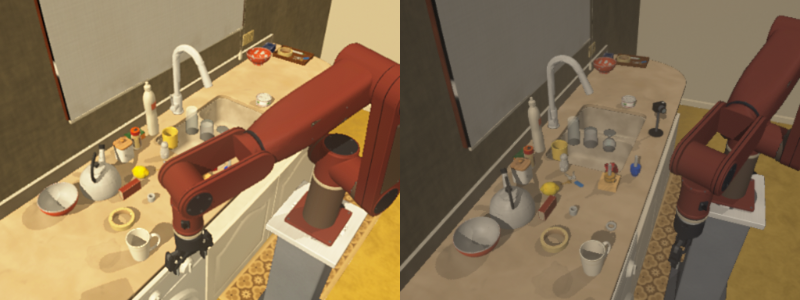

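The side view shows the holder with the valve at about (269,230), a blue look-alike at (301,215), the camera at (329,147), and two small metal objects at about (220,268) and (180,230). Next is an enlarged crop.

```bash
python3 - <<'E'
import cv2
a=cv2.imread("pics/side0.png")
cv2.imwrite("pics/c1.png",cv2.resize(a[120:290,170:370],(705,600),interpolation=cv2.INTER_CUBIC))
E
```

```text
(no output)
```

View pics/c1.png

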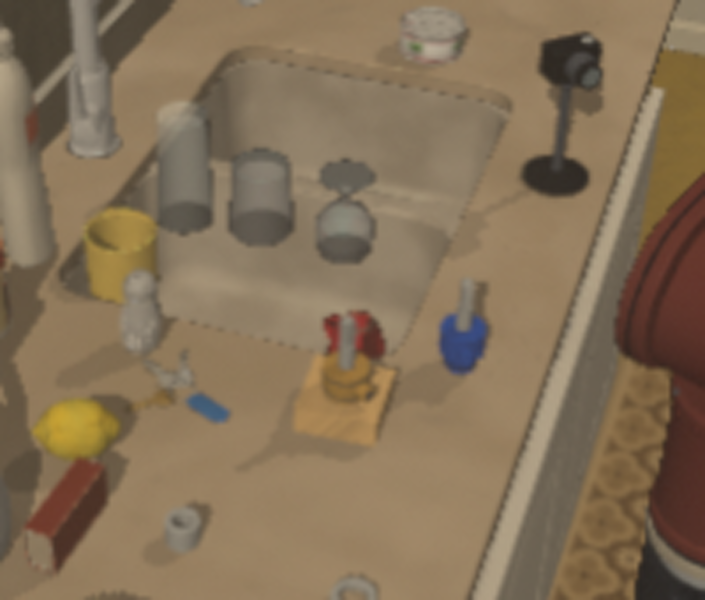

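Candidates for the sleeve: the tall tube at side (222,270), the flat ring at (270,287). I choose the tall tube. For the valve: the brass one in the wooden block at (269,228), and the blue look-alike at (301,216), which I'll leave alone. Rough positions next.

```bash
python3 - <<'E'
from h import *
c=arm.calibration("side")
g=lambda n,u,v,z:print(n,np.round(atz(c,170+u/3.525-.36,120+v/3.529-.36,z),4))
g("sleeve top",183,515,.026)
g("ring",353,590,.01)
g("tip",347,318,.118)
g("collar top",348,368,.06)
g("port",371,390,.045)
for u,v in((317,355),(397,374),(376,430),(297,413)): g("blockcorner",u,v,.03)
g("base",556,176,0); g("lens",588,74,.16); g("blue",463,340,.06)
print(np.round(atz(c,170+541/3.525,120+60/3.53,.16),4))
s=arm.get_state()
T=np.array(arm.calibration("wrist")["T"]);Rt=R.from_euler("xyz",s["orientation"],degrees=True).as_matrix()
print(np.round(Rt.T@(T[:3,3]-s["tool_pos"]),4).tolist(),np.round(Rt.T@T[:3,:3],4).tolist(), s["time_s"])
E
```

```text
sleeve top [0.5911 0.3483 0.026 ]
ring [0.4275 0.3659 0.01  ]
tip [0.5081 0.1454 0.118 ]
collar top [0.5046 0.1479 0.06  ]
port [0.4793 0.154  0.045 ]
blockcorner [0.5493 0.1065 0.03  ]
blockcorner [0.467  0.1067 0.03  ]
blockcorner [0.4626 0.1895 0.03  ]
blockcorner [0.5396 0.1927 0.03  ]
base [ 0.4007 -0.3313  0.    ]
lens [ 0.3755 -0.3017  0.16  ]
blue [0.4126 0.0703 0.06  ]
[ 0.4291 -0.3113  0.16  ]
[0.0845, 0.0002, 0.0299] [[0.0007, -0.9443, -0.3291], [1.0, 0.001, -0.0007], [0.001, -0.3291, 0.9443]] 0.15
```

jog_arm(dp=[[-0.76,-0.222,0],[-0.76,-0.222,0],[-0.76,-0.222,0],[-0.76,-0.222,0],[-0.76,-0.222,0],[-0.76,-0.222,0],[-0.76,-0.222,0],[-0.76,-0.222,0]], delta_rot=[[0,0,0],[0,0,0],[0,0,0],[0,0,0],[0,0,0],[0,0,0],[0,0,0],[0,0,0]], jaw=[85,85,85,85,85,85,85,85])

```text
time_s: 0.95
tool_pos: [0.3735, 0.4758, 0.4044]
orientation: [-180.0, -0.0, 165.7]
wrist_force: [0.2, 0.1, 0.3]
opening: 0.0851
grasp_force: 0.0
```

jog_arm(dp=[[-0.76,-0.222,0.25],[-0.76,-0.222,0.25],[-0.76,-0.222,0.25],[-0.76,-0.222,0.25],[-0.76,-0.222,0.25],[-0.76,-0.222,0.25],[-0.76,-0.222,0.25],[-0.76,-0.222,0.25]], delta_rot=[[0,0,0],[0,0,0],[0,0,0],[0,0,0],[0,0,0],[0,0,0],[0,0,0],[0,0,0]], jaw=[85,85,85,85,85,85,85,85])

```text
time_s: 1.75
tool_pos: [0.5916, 0.3468, 0.3238]
orientation: [-180.0, -0.0, 165.7]
wrist_force: [0.3, 1.0, -0.4]
opening: 0.085
grasp_force: 0.0
```

```bash
python3 - <<'E'
from h import *
s=arm.get_state();print(s["time_s"],s["tool_pos"],s["orientation"],s["joint_pos"])
c=arm.calibration("wrist");w=arm.camera("wrist");sc=arm.camera("scene")
cv2.imwrite("pics/w1.png",w);cv2.imwrite("pics/scene1.png",sc)
cv2.imwrite("pics/m1.png",cv2.resize(np.hstack([w,sc]),(800,300),interpolation=cv2.INTER_AREA))
print(proj(c,[.591,.348,.026]), proj(arm.calibration("scene"),[.3755,-.30,.16]))
import pickle;pickle.dump(c,open("w1.pkl","wb"))
E
```

```text
1.75 [0.59160544 0.34683088 0.32379536] [-1.79976354e+02 -3.56008029e-02  1.65682535e+02] [ 2.37989257e+01  2.43250174e+01  8.17340300e+01  3.50722831e-03
  7.39835578e+01 -5.18845860e+01]
[252.33001634 178.41175086] [359.12052328 149.49891249]
```

View pics/m1.png

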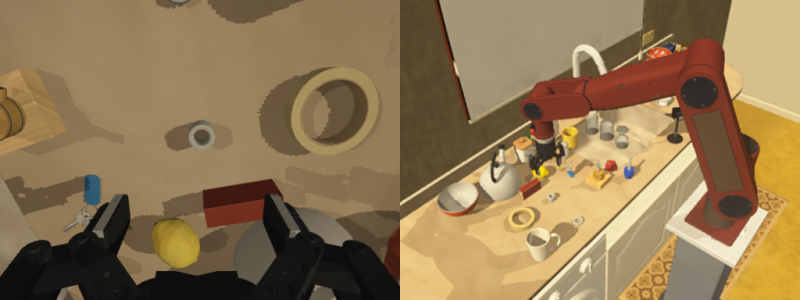

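The wrist view shows the tall sleeve at about (259,171), clear of everything; the fingers won't touch the match box once down if centred. The scene view shows the inspection camera at about (353,155). Enlarged crops next.

```bash
python3 - <<'E'
from h import *
w=cv2.imread("pics/w1.png");sc=cv2.imread("pics/scene1.png");sd=arm.camera("side");cv2.imwrite("pics/side1.png",sd)
z=lambda a,x,y,n,k:cv2.resize(a[y:y+n,x:x+n],(k,k),interpolation=cv2.INTER_CUBIC)
a=np.hstack([z(w,229,141,60,300),z(sc,325,125,60,300)])
b=np.hstack([z(sd,310,115,60,300),z(sd,240,195,60,300)])
cv2.imwrite("pics/m2.png",np.vstack([a,b]))
E
```

```text
(no output)
```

View pics/m2.png

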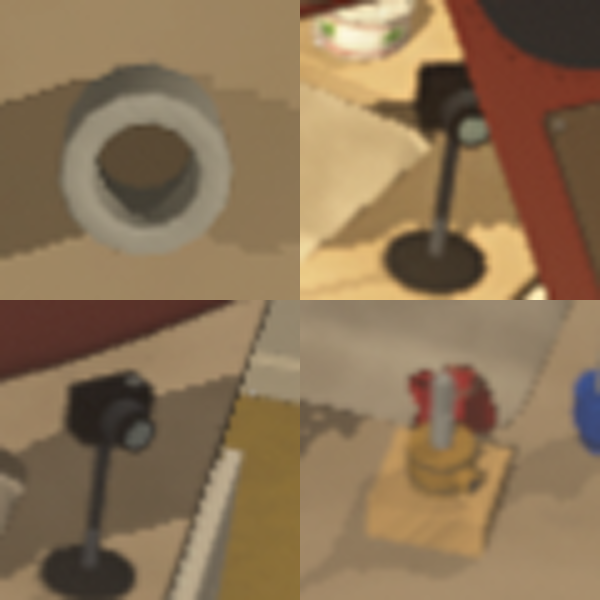

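```bash
python3 - <<'E'
from h import *
import pickle
c=pickle.load(open("w1.pkl","rb"))
p=atz(c,258.0,175.0,.026);print("sleeve",p,atz(arm.calibration("side"),221.6,265.6,.026))
S=arm.calibration("scene");D=arm.calibration("side")
l=tri(ray(S,359,150.6),ray(D,337.2,141.4));print("lens",l, atz(S,359,150.6,.16),atz(D,337.2,141.4,.16))
b=tri(ray(S,351.8,177),ray(D,327.2,169));print("base",b,atz(S,351.8,177,.006),atz(D,327.2,169,.006))
s=arm.get_state();Rt=R.from_euler("xyz",s["orientation"],degrees=True).as_matrix()
print(np.round(Rt.T@(p-s["tool_pos"]),4))
E
```

```text
sleeve [0.58910757 0.35383114 0.026     ] [0.59094593 0.34833796 0.026     ]
lens [ 0.37050831 -0.28949979  0.16371323] [ 0.37234472 -0.293687    0.16      ] [ 0.37161031 -0.29676478  0.16      ]
base [ 0.40053431 -0.32662446  0.00417722] [ 0.39849794 -0.32293116  0.006     ] [ 0.40086515 -0.32576116  0.006     ]
[0.0039 0.0074 0.2969]
```

jog_arm(dp=[[0.05,0.09,0.4],[0.05,0.095,0.5],[0,0,0.5],[0,0,0.5],[0,0,0.5],[0,0,0.5],[0,0,0.44],[0,0,0.3]], delta_rot=[[0,0,0],[0,0,0],[0,0,0],[0,0,0],[0,0,0],[0,0,0],[0,0,0],[0,0,0]], jaw=[85,85,85,85,85,85,60,60])

```text
time_s: 2.7
tool_pos: [0.5871, 0.3565, 0.1769]
orientation: [-179.9, -0.1, 165.8]
wrist_force: [-0.7, -0.7, 0.1]
opening: 0.0603
grasp_force: 0.0
```

```bash
python3 - <<'E'
from h import *
s=arm.get_state();print(s["time_s"],s["tool_pos"],s["opening"],s["wrist_force"])
w=arm.camera("wrist");cv2.imwrite("pics/w2.png",w)
c=arm.calibration("wrist");print(proj(c,[.5891,.3538,.026]))
E
```

```text
2.7 [0.58714315 0.35652253 0.17692145] 0.06027230171143328 [-0.7272703  -0.73446165  0.06208563]
[248.38284464 282.3280351 ]
```

View pics/w2.png

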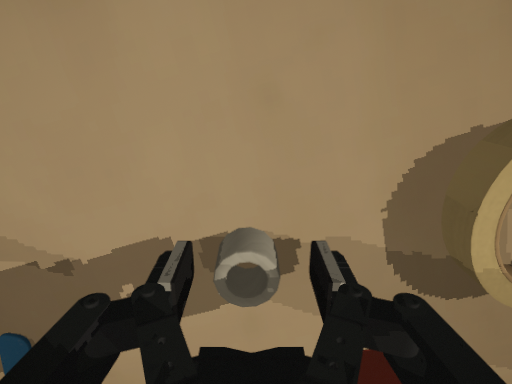

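The sleeve's top is centred at about (247,282), between the pads at (185,265) and (320,265), as predicted. I'll trim by a few mm, then close.

jog_arm(dp=[[-0.06,-0.05,0],[0,0,0],[0,0,0],[0,0,0],[0,0,0],[0,0,0],[0,0,0],[0,0,0]], delta_rot=[[0,0,0],[0,0,0],[0,0,0],[0,0,0],[0,0,0],[0,0,0],[0,0,0],[0,0,0]], jaw=[60,60,50,40,30,25,25,25])

```text
time_s: 3.55
tool_pos: [0.591, 0.3535, 0.1803]
orientation: [179.9, 0.1, 165.7]
wrist_force: [-0.1, -0.9, 5.6]
opening: 0.0294
grasp_force: 59.8
```

```bash
python3 - <<'E'
from h import *
for i in range(3):
    s=arm.get_state();print(s["time_s"],s["tool_pos"],s["opening"],s["grasp_force"],s["wrist_force"]); w=arm.camera("wrist")
cv2.imwrite("pics/w3.png",w)
c=arm.calibration("wrist");print(proj(c,[.5891,.3538,.026]))
import pickle;pickle.dump((c,s),open("w3.pkl","wb"))
E
```

```text
3.55 [0.59099436 0.35347083 0.18034116] 0.029413683004866194 59.77337534772232 [-0.14392688 -0.85747178  5.60732215]
3.6 [0.59096958 0.35352205 0.18034253] 0.029432761535605846 59.77524262620136 [-1.04973794 -0.95816222  5.685116  ]
3.65 [0.59098612 0.35352572 0.18035938] 0.029201036540603457 59.774730547796935 [-0.15741241 -0.91126891  5.15087078]
[250.07505382 265.81271827]
```

jog_arm(dp=[[0,0,-0.2],[0,0,-0.4],[0,0,-0.6],[0,0,-0.6],[0,0,-0.6],[0,0,-0.6],[0,0,-0.6],[0,0,-0.4]], delta_rot=[[0,0,0],[0,0,0],[0,0,0],[0,0,0],[0,0,0],[0,0,0],[0,0,0],[0,0,0]], jaw=[25,25,25,25,25,25,25,25])

```text
time_s: 4.5
tool_pos: [0.5907, 0.3535, 0.3426]
orientation: [179.9, 0.1, 165.7]
wrist_force: [0.9, -0.1, 0.1]
opening: 0.029
grasp_force: 59.2
```

jog_arm(dp=[[-0.1,-0.8,0],[-0.1,-0.8,0],[-0.1,-0.8,0],[-0.1,-0.8,0],[-0.1,-0.8,0],[-0.1,-0.8,0],[-0.06,-0.62,0],[0,0,0]], delta_rot=[[0,0,0],[0,0,0],[0,0,0],[0,0,0],[0,0,0],[0,0,0],[0,0,0],[0,0,0]], jaw=[25,25,25,25,25,25,25,25])

```text
time_s: 5.3
tool_pos: [0.5621, 0.1341, 0.3394]
orientation: [-179.9, -0.0, 165.5]
wrist_force: [0.3, 0.9, -0.9]
opening: 0.029
grasp_force: 59.4
```

```bash
python3 - <<'E'
from h import *
import pickle
arm.camera("side")
s=arm.get_state();c=arm.calibration("wrist");w=arm.camera("wrist");sd=arm.camera("side");sc=arm.camera("scene")
print(s["time_s"],s["tool_pos"],s["orientation"],s["opening"],s["grasp_force"],s["wrist_force"])
cv2.imwrite("pics/w4.png",w);cv2.imwrite("pics/side4.png",sd);cv2.imwrite("pics/scene4.png",sc)
w3=cv2.imread("pics/w3.png")[200:350,150:350]
cv2.imwrite("pics/m4.png",np.hstack([w,cv2.resize(w3,(288,216))][0:1]) )
o=np.zeros((576,800,3),np.uint8);o[:]=0
o[:576,:]=cv2.resize(w,(768,576)).copy()[:, :1]*0
o[:450,:500]=cv2.resize(w[20:380,60:460],(500,450),interpolation=cv2.INTER_CUBIC)
o[:225,500:800]=cv2.resize(w3,(300,225))
u,v=[int(q) for q in (265,225)]
o[225:525,500:800]=cv2.resize(sd[v-30:v+30,u-30:u+30],(300,300),interpolation=cv2.INTER_CUBIC)
cv2.imwrite("pics/m4.png",o);pickle.dump((c,s),open("w4.pkl","wb"))
E
```

```text
5.35 [0.56233473 0.13549218 0.33952539] [1.79993337e+02 7.72372633e-03 1.65545512e+02] 0.029452678596722792 59.41056533250958 [-0.46660749  0.18902279 -0.98601415]
```

View pics/m4.png

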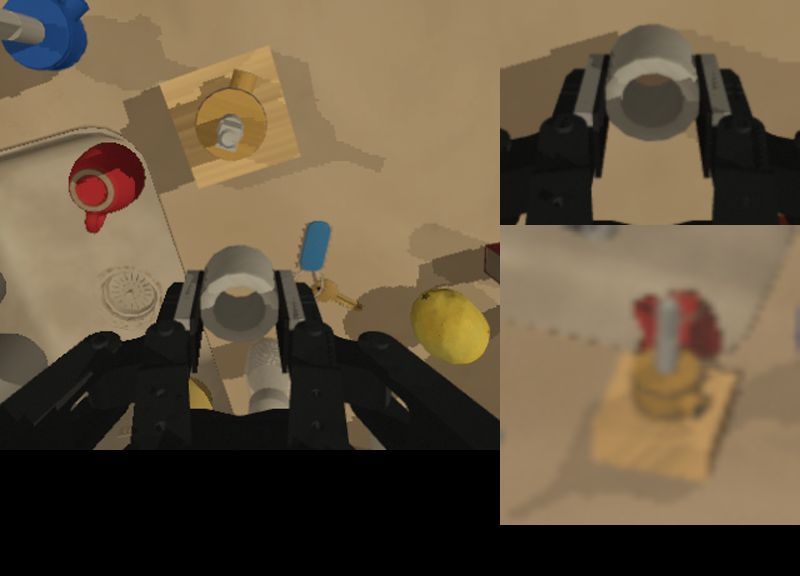

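The wrist view shows the brass valve at about (244,122) in its block, its port pointing up the picture, and the sleeve held between the pads at about (250,250). I'll enlarge both to measure.

```bash
python3 - <<'E'
import cv2,numpy as np
w=cv2.imread("pics/w4.png")
cv2.imwrite("pics/m5.png",np.hstack([cv2.resize(w[65:145,205:285],(400,400),interpolation=cv2.INTER_CUBIC),cv2.resize(w[205:285,210:290],(400,400),interpolation=cv2.INTER_CUBIC)]))
E
```

```text
(no output)
```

View pics/m5.png

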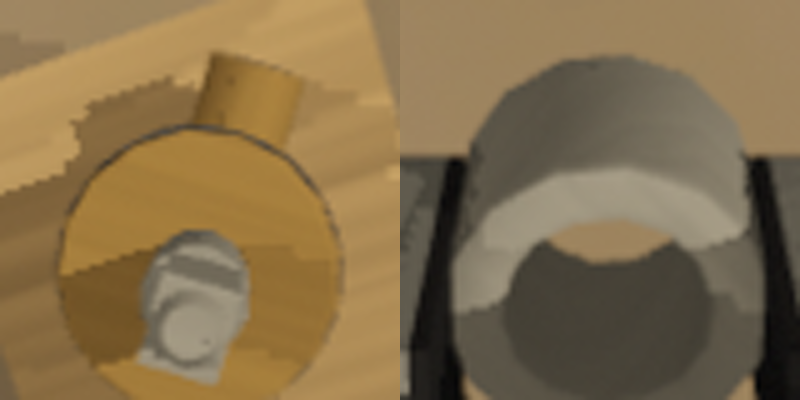

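```bash
cat > v.py <<'E'
from h import *
import pickle
c,s=pickle.load(open("w4.pkl","rb"))
Rt=R.from_euler("xyz",s["orientation"],degrees=True).as_matrix()
tf=lambda p:Rt.T@(p-s["tool_pos"])
E
python3 - <<'E'
from v import *
z=s["tool_pos"][2]
print("sleeve tool",tf(atz(c,251.0,265.6,z-.1543)))
col=atz(c,244.6,118.2,.06);tip=atz(c,241.6,131.2,.118);m=atz(c,256.2,78.2,.045)
print(col,tip,m,np.linalg.norm((m-col)[:2]),np.degrees(np.arctan2(*(m-col)[1::-1])))
a=atz(c,205+212/5-.4,65+53/5-.4,.045);b=atz(c,205+304/5-.4,65+83/5-.4,.045);print(np.linalg.norm(a-b),np.degrees(np.arctan2(*(b-a)[1::-1])))
print(tf(col),tf(tip))
E
```

```text
sleeve tool [2.25325069e-03 9.66595431e-05 1.54299710e-01]
[0.50583261 0.14467166 0.06      ] [0.50722912 0.14363437 0.118     ] [0.47848319 0.16139214 0.045     ] 0.03205565211536749 148.55985210754432
0.015798766015188752 58.410786585414954
[ 0.0570426  -0.00524713  0.2795171 ] [ 0.05542356 -0.00589626  0.22151724]
```

jog_arm(dp=[[0.45,-0.05,0],[0.45,-0.05,0],[0.45,-0.043,0],[0,0,0.3],[0,0,0.3],[0,0,0.25],[0,0,0],[0,0,0]], delta_rot=[[0,0,0],[0,0,0],[0,0,0],[0,0,0],[0,0,0],[0,0,0],[0,0,0],[0,0,0]], jaw=[25,25,25,25,25,25,25,25])

```text
time_s: 6.3
tool_pos: [0.509, 0.1444, 0.3043]
orientation: [-180.0, -0.1, 165.7]
wrist_force: [0.5, -0.3, -0.1]
opening: 0.0294
grasp_force: 59.4
```

```bash
python3 - <<'E'
from h import *
s=arm.get_state();c=arm.calibration("wrist");w=arm.camera("wrist");sd=arm.camera("side");sc=arm.camera("scene")
Rt=R.from_euler("xyz",s["orientation"],degrees=True).as_matrix()
print(s["time_s"],s["tool_pos"],s["orientation"],s["wrist_force"])
print("err tool",Rt.T@(np.array([.5065,.1442,0])-s["tool_pos"]-Rt@[.0023,0,0]))
S=arm.calibration("scene");D=arm.calibration("side")
a=proj(D,[.5065,.144,.13]).astype(int);b=proj(S,[.5065,.144,.13]).astype(int)
z=lambda im,u,v,n,k:cv2.resize(im[v-n:v+n,u-n:u+n],(k,k),interpolation=cv2.INTER_CUBIC)
cv2.imwrite("pics/m6.png",np.hstack([z(w,250,250,50,400),np.vstack([z(sd,*a,33,200),z(sc,*b,33,200)])]))
for n,i in(("w6",w),("side6",sd),("scene6",sc)):cv2.imwrite(f"pics/{n}.png",i)
E
```

```text
6.3 [0.50896849 0.14443686 0.30432624] [-1.79967327e+02 -7.63982124e-02  1.65677268e+02] [ 0.47944669 -0.32968562 -0.13916584]
err tool [-0.00037263 -0.00066662  0.30432951]
```

View pics/m6.png

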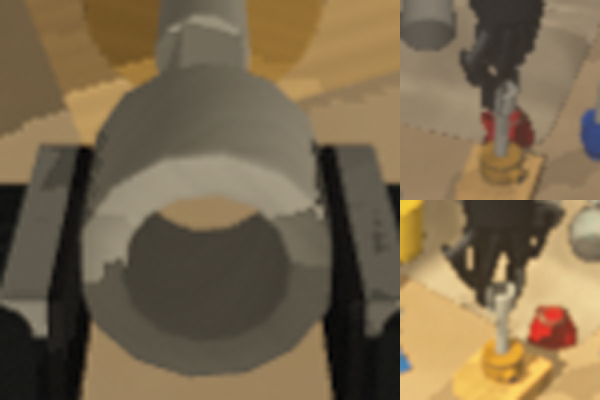

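The sleeve's bore is centred over the spindle tip in the wrist crop (205 against 203) and in both room views. Lowering it now.

jog_arm(dp=[[-0.01,-0.015,0.1],[0,0,0.1],[0,0,0.1],[0,0,0.1],[0,0,0.1],[0,0,0.1],[0,0,0],[0,0,0]], delta_rot=[[0,0,0],[0,0,0],[0,0,0],[0,0,0],[0,0,0],[0,0,0],[0,0,0],[0,0,0]], jaw=[25,25,25,25,25,25,25,25])

```text
time_s: 7.25
tool_pos: [0.5089, 0.1439, 0.281]
orientation: [-180.0, -0.0, 165.7]
wrist_force: [0.3, -0.3, -0.5]
opening: 0.0296
grasp_force: 59.4
```

jog_arm(dp=[[0,0,0.15],[0,0,0.15],[0,0,0.15],[0,0,0.15],[0,0,0.15],[0,0,0.1],[0,0,0],[0,0,0]], delta_rot=[[0,0,0],[0,0,0],[0,0,0],[0,0,0],[0,0,0],[0,0,0],[0,0,0],[0,0,0]], jaw=[25,25,25,25,25,25,25,25])

```text
time_s: 8.05
tool_pos: [0.509, 0.1438, 0.247]
orientation: [-180.0, -0.0, 165.7]
wrist_force: [-0.8, -0.0, -0.6]
opening: 0.0294
grasp_force: 59.4
```

Last 7 mm slowly to the shoulder.

jog_arm(dp=[[0,0,0.04],[0,0,0.04],[0,0,0.03],[0,0,0.03],[0,0,0.02],[0,0,0],[0,0,0],[0,0,0]], delta_rot=[[0,0,0],[0,0,0],[0,0,0],[0,0,0],[0,0,0],[0,0,0],[0,0,0],[0,0,0]], jaw=[25,25,25,25,25,25,25,25])

```text
time_s: 8.85
tool_pos: [0.509, 0.1439, 0.2408]
orientation: [180.0, 0.0, 165.7]
wrist_force: [-0.9, 0.5, -0.1]
opening: 0.0294
grasp_force: 59.4
```

jog_arm(dp=[[0,0,0.02],[0,0,0.02],[0,0,0],[0,0,0],[0,0,0],[0,0,0],[0,0,0],[0,0,0]], delta_rot=[[0,0,0],[0,0,0],[0,0,0],[0,0,0],[0,0,0],[0,0,0],[0,0,0],[0,0,0]], jaw=[25,25,25,25,36,40,45,45])

```text
time_s: 9.65
tool_pos: [0.5089, 0.1438, 0.2389]
orientation: [-180.0, -0.0, 165.7]
wrist_force: [0.6, 0.2, 0.2]
opening: 0.045
grasp_force: 0.0
```

jog_arm(dp=[[0,0,-0.2],[0,0,-0.4],[0,0,-0.55],[0,0,-0.6],[0,0,-0.6],[0,0,-0.6],[0,0,-0.6],[0,0,-0.48]], delta_rot=[[0,0,0],[0,0,0],[0,0,0],[0,0,0],[0,0,0],[0,0,0],[0,0,0],[0,0,0]], jaw=[50,50,50,50,50,50,50,50])

```text
time_s: 10.45
tool_pos: [0.509, 0.1439, 0.4027]
orientation: [180.0, 0.1, 165.7]
wrist_force: [0.9, 0.0, 0.5]
opening: 0.05
grasp_force: 0.0
```

jog_arm(dp=[[-0.036,-0.734,0],[-0.036,-0.734,0],[-0.036,-0.734,0],[-0.036,-0.734,0],[-0.036,-0.734,0],[-0.036,-0.734,0],[-0.036,-0.734,0],[-0.036,-0.734,0]], delta_rot=[[0,0,0],[0,0,0],[0,0,0],[0,0,0],[0,0,0],[0,0,0],[0,0,0],[0,0,0]], jaw=[50,50,50,50,50,50,50,50])

```text
time_s: 11.25
tool_pos: [0.4616, -0.0877, 0.401]
orientation: [-180.0, 0.0, 165.7]
wrist_force: [1.4, 0.4, 0.6]
opening: 0.0499
grasp_force: 0.0
```

jog_arm(dp=[[-0.036,-0.734,0],[-0.036,-0.734,0],[-0.036,-0.734,0],[-0.036,-0.734,0],[-0.036,-0.734,0],[-0.036,-0.734,0],[-0.036,-0.734,0],[-0.036,-0.734,0]], delta_rot=[[0,0,0],[0,0,0],[0,0,0],[0,0,0],[0,0,0],[0,0,0],[0,0,0],[0,0,0]], jaw=[50,50,50,50,50,50,50,50])

```text
time_s: 12.05
tool_pos: [0.4147, -0.3182, 0.401]
orientation: [-180.0, 0.0, 165.7]
wrist_force: [-0.4, 0.9, 0.1]
opening: 0.0502
grasp_force: 0.0
```

```bash
python3 - <<'E'
from h import *
import pickle
arm.camera("side");arm.camera("side");arm.camera("side")
s=arm.get_state();c=arm.calibration("wrist");w=arm.camera("wrist");sd=arm.camera("side");sc=arm.camera("scene")
print(s["time_s"],s["tool_pos"],s["orientation"],s["joint_pos"])
for p in([.372,-.295,.16],[.3855,-.31,.181],[.4,-.3255,0]):print(proj(c,p))
S=arm.calibration("scene");D=arm.calibration("side")
a=proj(D,[.5065,.144,.07]).astype(int);b=proj(S,[.5065,.144,.07]).astype(int);print(a,b)
for n,i in(("w7",w),("side7",sd),("scene7",sc)):cv2.imwrite(f"pics/{n}.png",i)
pickle.dump((c,s),open("w7.pkl","wb"))
u,v=proj(c,[.385,-.31,.13]).astype(int)
u=int(np.clip(u,75,437));v=int(np.clip(v,75,309));print(u,v)
z=lambda im,u,v,n,k:cv2.resize(im[v-n:v+n,u-n:u+n],(k,k),interpolation=cv2.INTER_CUBIC)
cv2.imwrite("pics/m7.png",np.hstack([z(w,u,v,75,600),np.vstack([z(sd,*a,20,200),z(sc,*b,20,200),cv2.resize(w,(200,200))])]))
E
```

```text
12.2 [ 0.41462556 -0.31830935  0.40069791] [-1.79995165e+02  9.98288728e-03  1.65529994e+02] [-4.61621437e+01 -1.28794069e+00  1.02881186e+02  1.15381731e-03
  7.83957204e+01 -1.21692370e+02]
[268.28213387 139.02216622]
[252.2054872  170.71270304]
[242.56128786 144.15954604]
[268 220] [254 217]
251 152
```

View pics/m7.png

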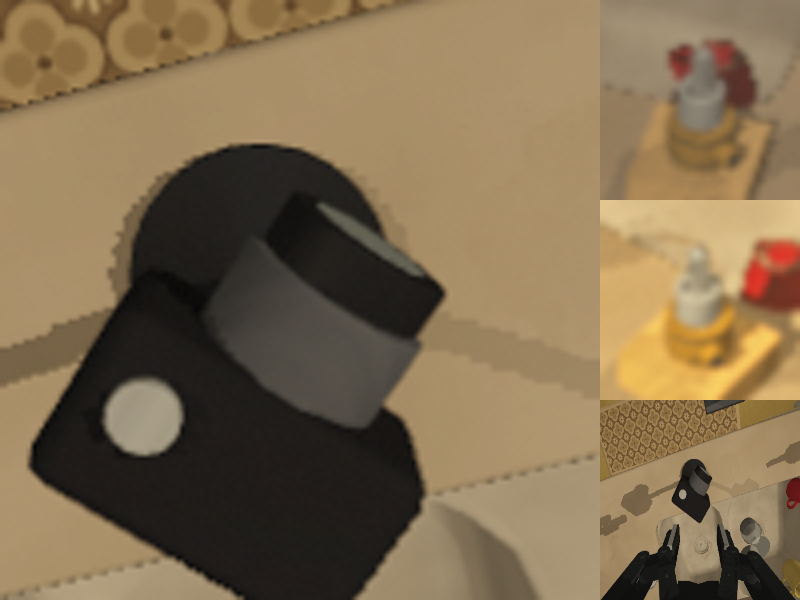

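Views show the sleeve seated squarely on the collar. In the wrist crop the lens front rim runs from (300,193) to (445,292).

```bash
python3 - <<'E'
from h import *
import pickle
c,s=pickle.load(open("w7.pkl","rb"))
g=lambda u,v,z:atz(c,176+u/4-.375,77+v/4-.375,z)
h=lambda a,b:np.degrees(np.arctan2(*(b-a)[1::-1]))
a,b=g(300,193,.16),g(445,292,.16)
print("lens",(a+b)/2,g(372.5,241.5,.16),np.linalg.norm(b-a),"rim hd",h(a,b)-90,h(b,a)-90)
for q in((205,315,258,237),(375,428,420,345),(268,237,300,193),(410,340,445,293)): print(h(g(*q[:2],.16),g(*q[2:],.16)))
print(h(g(30,455,.181),g(150,275,.181)),h(g(30,470,.181),g(250,600,.181))+90)
print("base",g(258,252,.006))  # ellipse centre guess
E
```

```text
lens [ 0.37102546 -0.2942643   0.16      ] [ 0.37071382 -0.29436087  0.16      ] 0.03063828522323788 rim hd -48.456679373833424 -228.45667937383342
130.9451503039613
139.228235136904
129.26805933437893
130.75250803798738
130.496158819474 132.19864401110226
base [ 0.39287607 -0.32645247  0.006     ]
```

```bash
cat > kin.py <<'E'
import numpy as np,pickle
from scipy.optimize import least_squares,fsolve
D=[([68.4627,12.6766,87.5261],[.15441,.60535,.40358]),([23.7989,24.3250,81.7340],[.59161,.34683,.32380])]
for n in("w3","w4","w7"):
    s=pickle.load(open(n+".pkl","rb"))[1];D.append((s["joint_pos"][:3],s["tool_pos"]))
def fk(x,q):
    q=np.radians(q);a,h,L,A,B,e=x;t=q[1]+q[2]
    r=a+L*np.sin(q[1])+A*np.sin(t)+B*np.cos(t);z=h+L*np.cos(q[1])+A*np.cos(t)-B*np.sin(t)
    return np.array([r*np.cos(q[0])-e*np.sin(q[0]),r*np.sin(q[0])+e*np.cos(q[0]),z])
f=lambda x:np.concatenate([fk(x,q)-p for q,p in D])
x=least_squares(f,[.1,.3,.4,.4,0,.08]).x
E
python3 - <<'E'
from kin import *
print(np.round(x,4),np.abs(f(x)).max())
for r in(.323,.327,.332):
    az=np.radians(-33.6)
    for z in(.28,.377,.45):
        q,_,ok,_=fsolve(lambda q:fk(x,q)-[r*np.cos(az),r*np.sin(az),z],[-46,-30,130],full_output=True)
        print(r,z,np.round(q,1),"j5",round(180-q[1]-q[2],1),"j6(psi=-48.5)",round(q[0]+90+48.5,1),"j6(131.5)",round(q[0]+90-131.5,1),ok)
E
```

```text
[-0.      0.1489  0.4109  0.5472  0.0501  0.0786] 6.550739509358916e-05
0.323 0.28 [-47.7 -26.3 136.7] j5 69.7 j6(psi=-48.5) 90.8 j6(131.5) -89.2 1
0.323 0.377 [-47.7 -33.  130. ] j5 83.0 j6(psi=-48.5) 90.8 j6(131.5) -89.2 1
0.323 0.45 [-47.7 -34.9 123.4] j5 91.5 j6(psi=-48.5) 90.8 j6(131.5) -89.2 1
0.327 0.28 [-47.5 -25.5 136.2] j5 69.4 j6(psi=-48.5) 91.0 j6(131.5) -89.0 1
0.327 0.377 [-47.5 -32.2 129.5] j5 82.6 j6(psi=-48.5) 91.0 j6(131.5) -89.0 1
0.327 0.45 [-47.5 -34.1 123. ] j5 91.2 j6(psi=-48.5) 91.0 j6(131.5) -89.0 1
0.332 0.28 [-47.3 -24.5 135.5] j5 69.0 j6(psi=-48.5) 91.2 j6(131.5) -88.8 1
0.332 0.377 [-47.3 -31.2 128.9] j5 82.3 j6(psi=-48.5) 91.2 j6(131.5) -88.8 1
0.332 0.45 [-47.3 -33.2 122.5] j5 90.8 j6(psi=-48.5) 91.2 j6(131.5) -88.8 1
```

jog_arm(dp=[[0.042,0.7355,0],[0.042,0.7355,0],[0.042,0.7355,0],[0.042,0.7355,0],[0.042,0.7355,0],[0.042,0.7355,0],[0.042,0.7355,0],[0.042,0.7355,0]], delta_rot=[[0,0,0],[0,0,0],[0,0,0],[0,0,0],[0,0,0],[0,0,0],[0,0,0],[0,0,0]], jaw=[40,40,40,40,40,40,40,40])

```text
time_s: 13.15
tool_pos: [0.4602, -0.0832, 0.4006]
orientation: [180.0, 0.0, 165.8]
wrist_force: [0.8, 0.4, -0.2]
opening: 0.0404
grasp_force: 0.0
```

jog_arm(dp=[[0.042,0.7355,0],[0.042,0.7355,0],[0.042,0.7355,0],[0.042,0.7355,0],[0.042,0.7355,0],[0.042,0.7355,0],[0.042,0.7355,0],[0.042,0.7355,0]], delta_rot=[[0,0,0],[0,0,0],[0,0,0],[0,0,0],[0,0,0],[0,0,0],[0,0,0],[0,0,0]], jaw=[40,40,40,40,40,40,40,40])

```text
time_s: 13.95
tool_pos: [0.5048, 0.1481, 0.4006]
orientation: [180.0, 0.0, 165.8]
wrist_force: [0.4, -0.1, -0.4]
opening: 0.0401
grasp_force: 0.0
```

jog_arm(dp=[[0,0,0],[0,0,0],[0,0,0],[0,0,0.4],[0,0,0.4],[0,0,0.4],[0,0,0],[0,0,0]], delta_rot=[[0,0,0.71],[0,0,0.71],[0,0,0.71],[0,0,0],[0,0,0],[0,0,0],[0,0,0],[0,0,0]], jaw=[40,40,40,40,40,40,40,40])

```text
time_s: 14.75
tool_pos: [0.505, 0.1464, 0.3525]
orientation: [-180.0, -0.0, 148.7]
wrist_force: [-0.1, 0.1, -0.3]
opening: 0.04
grasp_force: 0.0
```

```bash
python3 - <<'E'
from h import *
s=arm.get_state();c=arm.calibration("wrist");w=arm.camera("wrist");cv2.imwrite("pics/w8.png",w)
Rt=R.from_euler("xyz",s["orientation"],degrees=True).as_matrix()
print(s["time_s"],s["tool_pos"],s["orientation"])
print("err tool",Rt.T@(np.array([.5065,.1442,.262])-s["tool_pos"]))
p=proj(c,[.5065,.1442,.118]);print("tip pred",p)
u,v=p.astype(int);print(u,v)
# bright tip detection: light grey low-saturation blob
h=cv2.cvtColor(w,cv2.COLOR_BGR2HSV);m=((h[...,1]<45)&(h[...,2]>105)).astype(np.uint8)
n,l,st,ce=cv2.connectedComponentsWithStats(m)
for i in range(1,n):
    if st[i,4]>40 and np.hypot(*(ce[i]-p))<80: print(st[i],ce[i])
E
```

```text
14.75 [0.50501563 0.1464331  0.3525461 ] [-1.79990069e+02 -2.28647353e-02  1.48716691e+02]
err tool [-0.00246428 -0.00112195  0.09054532]
tip pred [249.36535103 208.60796211]
249 208
```

jog_arm(dp=[[-0.06,-0.028,0.3],[0,0,0.5],[0,0,0.5],[0,0,0.4],[0,0,0.3],[0,0,0.23],[0,0,0],[0,0,0]], delta_rot=[[0,0,0],[0,0,0],[0,0,0],[0,0,0],[0,0,0],[0,0,0],[0,0,0],[0,0,0]], jaw=[40,40,40,40,40,40,40,40])

```text
time_s: 15.6
tool_pos: [0.5072, 0.1435, 0.2635]
orientation: [180.0, 0.0, 148.6]
wrist_force: [0.5, 0.1, 0.7]
opening: 0.0402
grasp_force: 0.0
```

jog_arm(dp=[[0,0,0],[0,0,0],[0,0,0],[0,0,0],[0,0,0],[0,0,0],[0,0,0],[0,0,0]], delta_rot=[[0,0,0],[0,0,0],[0,0,0],[0,0,0],[0,0,0],[0,0,0],[0,0,0],[0,0,0]], jaw=[32,25,20,15,10,5,5,5])

```text
time_s: 16.4
tool_pos: [0.5071, 0.1436, 0.2635]
orientation: [180.0, 0.0, 148.6]
wrist_force: [0.5, 1.1, 2.4]
opening: 0.0096
grasp_force: 59.1
```

jog_arm(dp=[[0,0,-0.1],[0,0,-0.3],[0,0,-0.5],[0,0,-0.6],[0,0,-0.6],[0,0,-0.6],[0,0,-0.5],[0,0,-0.2]], delta_rot=[[0,0,0],[0,0,0],[0,0,0],[0,0,0],[0,0,0],[0,0,0],[0,0,0],[0,0,0]], jaw=[5,5,5,5,5,5,5,5])

```text
time_s: 17.2
tool_pos: [0.5072, 0.1435, 0.4018]
orientation: [179.9, 0.1, 148.6]
wrist_force: [0.6, -0.1, -3.6]
opening: 0.0093
grasp_force: 58.9
```

jog_arm(dp=[[0,0,0],[0,0,0],[0,0,0],[0,0,0],[0,0,0],[0,0,0],[0,0,0],[0,0,0]], delta_rot=[[0,0,0.5],[0,0,0.8],[0,0,0.8],[0,0,0.8],[0,0,0.8],[0,0,0.8],[0,0,0.8],[0,0,0.7]], jaw=[5,5,5,5,5,5,5,5])

```text
time_s: 18.0
tool_pos: [0.5065, 0.1434, 0.3981]
orientation: [-179.9, 0.0, 100.4]
wrist_force: [0.4, 0.7, -2.8]
opening: 0.009
grasp_force: 58.9
```

```bash
python3 - <<'E'
from h import *
s=arm.get_state();print(s["time_s"],s["tool_pos"],s["orientation"],s["opening"],s["grasp_force"],s["wrist_force"],s["moment"],s["joint_pos"])
Rt=R.from_euler("xyz",s["orientation"],degrees=True).as_matrix()
print(Rt.T@(np.array([.2693,-.1791,.3785])-s["tool_pos"])/.04)
E
```

```text
18.0 [0.50650022 0.14338197 0.39812519] [-1.79870428e+02  5.05524212e-03  1.00393473e+02] 0.009013862122440196 58.86503562596772 [ 0.44557629  0.72607305 -2.83590742] [-0.03507565 -0.01153854 -0.02209029] [ 7.22248624e+00 -5.99234516e-01  1.02481866e+02 -1.24764701e-02
  7.82464623e+01 -3.16842611e+00]
[-6.85990906 -7.28602753  0.50771323]
```

jog_arm(dp=[[-0.25,-0.27,0],[-0.45,-0.48,0],[-0.45,-0.48,0],[-0.45,-0.48,0],[-0.45,-0.48,0],[-0.45,-0.48,0],[-0.45,-0.48,0],[-0.45,-0.48,0]], delta_rot=[[0,0,0],[0,0,0],[0,0,0],[0,0,0],[0,0,0],[0,0,0],[0,0,0],[0,0,0]], jaw=[5,5,5,5,5,5,5,5])

```text
time_s: 18.8
tool_pos: [0.3878, -0.0179, 0.3984]
orientation: [-179.9, -0.0, 100.8]
wrist_force: [0.3, -0.4, -2.9]
opening: 0.0095
grasp_force: 58.9
```

jog_arm(dp=[[-0.45,-0.48,0],[-0.45,-0.48,0],[-0.45,-0.48,0],[-0.45,-0.48,0],[-0.45,-0.48,0],[-0.45,-0.48,0],[-0.45,-0.48,0],[-0.2,-0.2,0]], delta_rot=[[0,0,0],[0,0,0],[0,0,0],[0,0,0],[0,0,0],[0,0,0],[0,0,0],[0,0,0]], jaw=[5,5,5,5,5,5,5,5])

```text
time_s: 19.6
tool_pos: [0.2723, -0.176, 0.3985]
orientation: [-179.9, 0.0, 100.7]
wrist_force: [0.8, 0.6, -3.2]
opening: 0.0092
grasp_force: 59.0
```

jog_arm(dp=[[0,0,0],[0,0,0],[0,0,0],[0,0,0],[0,0,0],[0,0,0],[0,0,0],[0,0,0]], delta_rot=[[0,0,0.4],[0,0,0.8],[0,0,0.8],[0,0,0.8],[0,0,0.8],[0,0,0.8],[0,0,0.8],[0,0,0.8]], jaw=[5,5,5,5,5,5,5,5])

```text
time_s: 20.4
tool_pos: [0.2734, -0.1747, 0.3983]
orientation: [-179.9, 0.0, 52.5]
wrist_force: [0.2, -0.4, -3.2]
opening: 0.0093
grasp_force: 59.0
```

jog_arm(dp=[[0,0,0],[0,0,0],[0,0,0],[0,0,0],[0,0,0],[0,0,0],[0,0,0],[0,0,0]], delta_rot=[[0,0,0.8],[0,0,0.8],[0,0,0.8],[0,0,0.8],[0,0,0.8],[0,0,0.8],[0,0,0.8],[0,0,0.8]], jaw=[5,5,5,5,5,5,5,5])

```text
time_s: 21.2
tool_pos: [0.2734, -0.1747, 0.3984]
orientation: [-180.0, 0.1, 1.3]
wrist_force: [-0.3, 1.0, -3.5]
opening: 0.0092
grasp_force: 59.0
```

jog_arm(dp=[[0,0,0],[0,0,0],[0,0,0],[0,0,0],[0,0,0],[0,0,0],[0,0,0],[0,0,0]], delta_rot=[[0,0,0.8],[0,0,0.8],[0,0,0.8],[0,0,0.8],[0,0,0.8],[0,0,0.8],[0,0,0.8],[0,0,0.3]], jaw=[5,5,5,5,5,5,5,5])

```text
time_s: 22.0
tool_pos: [0.2734, -0.1747, 0.3984]
orientation: [180.0, 0.1, -45.8]
wrist_force: [0.4, -0.3, -3.4]
opening: 0.0091
grasp_force: 59.0
```

```bash
python3 - <<'E'
from h import *
s=arm.get_state();print(s["time_s"],s["tool_pos"],s["orientation"],s["opening"],s["wrist_force"],s["joint_pos"])
Rt=R.from_euler("xyz",s["orientation"],degrees=True).as_matrix()
print(Rt.T@(np.array([.2693,-.1791,.3785])-s["tool_pos"])/.04,(s["orientation"][2]+48.5)/8)
E
```

```text
22.0 [ 0.27337352 -0.17470025  0.39836641] [ 1.79975387e+02  7.33774920e-02 -4.58443197e+01] 0.009070923173966336 [ 0.42278326 -0.3225106  -3.36953923] [-4.65884364e+01 -3.34422350e+01  1.27992936e+02 -2.56424608e-02
  8.55223513e+01  8.92578858e+01]
[0.00860977 0.14947309 0.49671391] 0.331960031705993
```

jog_arm(dp=[[0.01,0.15,0.1],[0,0,0.1],[0,0,0.1],[0,0,0.1],[0,0,0.1],[0,0,0],[0,0,0],[0,0,0]], delta_rot=[[0,0,0],[0,0,0.33],[0,0,0],[0,0,0],[0,0,0],[0,0,0],[0,0,0],[0,0,0]], jaw=[5,5,5,5,5,5,5,5])

```text
time_s: 22.8
tool_pos: [0.2702, -0.1795, 0.3793]
orientation: [180.0, -0.0, -48.4]
wrist_force: [0.7, -0.0, -4.0]
opening: 0.0093
grasp_force: 59.0
```

```bash
python3 - <<'E'
from h import *
import pickle
s=arm.get_state();c=arm.calibration("wrist");w=arm.camera("wrist");sd=arm.camera("side");sc=arm.camera("scene")
print(s["time_s"],s["tool_pos"],s["orientation"],s["opening"],s["wrist_force"])
S=arm.calibration("scene");D=arm.calibration("side")
for n,i in(("w9",w),("side9",sd),("scene9",sc)):cv2.imwrite(f"pics/{n}.png",i)
pickle.dump((c,s),open("w9.pkl","wb"))
P=[[.2918,-.2046,.16],[.2693,-.1791,.175],[.2693,-.1791,.201],[.3713,-.2945,.16]]
for p in P: print(proj(c,p),proj(D,p),proj(S,p))
z=lambda im,u,v,n,k:cv2.resize(im[v-n:v+n,u-n:u+n],(k,k),interpolation=cv2.INTER_CUBIC)
a=proj(D,[.32,-.235,.16]).astype(int);b=proj(S,[.32,-.235,.16]).astype(int);u,v=np.clip(proj(c,P[0]),[70,70],[440,312]).astype(int)
print(a,b,u,v)
t=z(w,u,v,70,400)
cv2.imwrite("pics/m9.png",np.hstack([t,np.vstack([z(sd,*a,40,200),z(sc,*b,40,200)]),np.vstack([cv2.resize(w,(200,150)),np.zeros((250,200,3),np.uint8)])]))
E
```

```text
22.8 [ 0.27024505 -0.17948904  0.3793069 ] [ 1.79998052e+02 -1.83216684e-02 -4.83620677e+01] 0.009279182397770687 [ 0.690865   -0.02779916 -4.00149408]
[252.30764999 167.76742597] [353.75302777 157.27340143] [366.28879513 170.89596884]
[252.08414462 226.12472604] [359.36581929 158.50168854] [369.00909911 173.57921826]
[252.21267227 246.96398135] [360.43260918 152.3572949 ] [370.12950861 167.45458059]
[253.31268773 -51.92327169] [337.16629237 141.69341245] [359.36353455 150.60493578]
[347 151] [363 163] 252 167
```

View pics/m9.png

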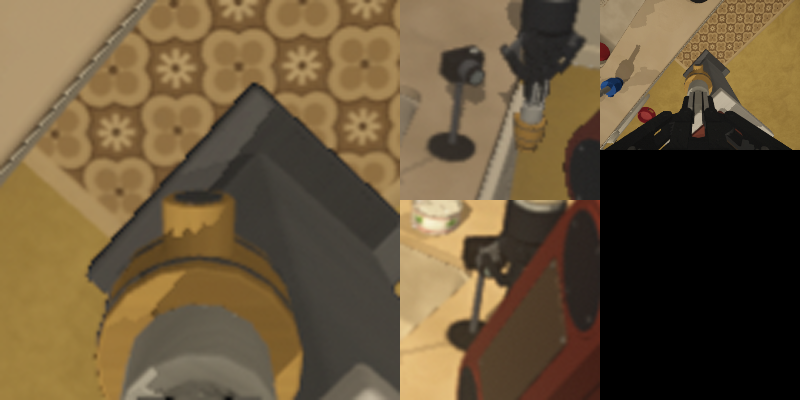

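The wrist crop shows the valve upright with its sleeve on, and the port mouth at (198,196), which is wrist pixel (251,165.3). The side view shows it level with the lens. Now for the residual.

```bash
python3 - <<'E'
from h import *
import pickle
c,s=pickle.load(open("w9.pkl","rb"))
m=atz(c,251.0,165.6,.1605);k=atz(c,182+200/2.857-.3,97+350/2.857-.3,.175)
l=np.array([.3713,-.2945,.16]);a=np.radians(131.5);u=np.array([np.cos(a),np.sin(a),0]);n=np.array([-u[1],u[0],0])
print("mouth",m,"lens frame",(m-l)@u,(m-l)@n,"port heading from collar",np.degrees(np.arctan2(*(m-k)[1::-1])))
Rt=R.from_euler("xyz",s["orientation"],degrees=True).as_matrix()
print("by encoders",((s["tool_pos"]+Rt@[.0345,0,0])-l)@u,((s["tool_pos"]+Rt@[.0345,0,0])-l)@n)
print("need tool (units)",Rt.T@(np.array([.2693,-.1791,.3785])-s["tool_pos"])/.04)
E
```

```text
mouth [ 0.29346627 -0.20521168  0.1605    ] lens frame 0.11844718941266254 -0.0008702134180856084 port heading from collar -47.49605064639628
by encoders 0.11859925522776125 -0.0006059379149394426
need tool (units) [-0.02297301  0.0111944   0.02016553]
```

jog_arm(dp=[[-0.035,0.018,0.02],[0,0,0],[0,0,0],[0,0,0],[0,0,0],[0,0,0],[0,0,0],[0,0,0]], delta_rot=[[0,0,0],[0,0,0],[0,0,0],[0,0,0],[0,0,0],[0,0,0],[0,0,0],[0,0,0]], jaw=[5,5,5,5,5,5,5,5])

```text
time_s: 23.75
tool_pos: [0.2687, -0.1789, 0.3783]
orientation: [180.0, 0.0, -48.4]
wrist_force: [0.6, -0.4, -3.9]
opening: 0.009
grasp_force: 59.0
```

```bash
python3 - <<'E'
from h import *
s=arm.get_state();print(s["time_s"],s["tool_pos"],s["orientation"],np.abs(s["qd"]).max(),s["grasp_force"])
if np.hypot(*(s["tool_pos"][:2]-[.2693,-.1791]))<.003 and s["grasp_force"]>40: print(arm.finish_job())
E
```

```text
23.75 [ 0.26869885 -0.17888418  0.37830934] [ 1.79997878e+02  9.61428164e-04 -4.83917637e+01] 0.07347150162306275 59.01801509959114
the job is handed in; nothing more can be done
None
```

I handed the job in at 23.75 s: the sleeve is seated on the valve's shoulder, and the gripper holds the valve upright with its port facing the lens, about 12 cm away and centred to within about 2 mm by my measurements (no verdict came back).

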